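# Pack the stationery carton

### The arm

A 6-joint arm with a two-finger parallel gripper is mounted at the origin on the work surface. World frame = base frame: x ahead of the robot, y to its left, z up, the work surface at z = 0. Lengths are in m, angles in rad, forces in N, time in s.
With the tool pointing down it reaches from about 0.275 to 0.825 m from the base axis. Payload 4.9 kg.
Tool frame: the origin (TCP) lies between the finger pads; the fingertips stand 22 mm ahead of it and the grasp point (between the pads) lies 3 mm ahead of it (bot.tip_reach is the z of the fingertips in the tool frame, in m); z points along the fingers, y is the line along which they close (so a half turn about z gives the same grasp; the last joint's range is limited). The gripper opens to 85 mm and grips with 20 to 120 N. Pads are 22 mm wide; open, the fingers measure 114 mm over their backs; the gripper's body (76 mm by 85 mm) begins 54 mm behind the grasp point. The pads swing forward as they close: fully open they stand 13 mm farther back than shut.
Start: joints at [1.058, 0.326, -0.193, 1.052, 0, 1.437], TCP at [0.203, 0.511, 0.253] pointing down, gripper open.
Joint ranges: [-2.65, 2.65], [-0.97, 1.79], [-1.3, 1.35], [-1.93, 2.1], [-1.47, 1.37], [-3.14, 3.14]. Speed limits (rad/s): [2.57, 2.57, 3.14, 3.14, 3.14, 3.14].

### API

Orientations are given as a 3x3 rotation matrix whose columns are the frame's x, y, z axes.
In Python, from workcell import bot, viewer gives the robot as it stands.
- The arm moves only by the tool arm_command, never from a script. Its argument "motion" is a list of rows, each a list of 7 numbers: the turn, a rotation vector about the tool's x, y, z in rad, then the shift along the tool's x, y, z in cm, then the finger opening in cm, from 0 to 8.54. In form: [[wx, wy, wz, x, y, z, claw], ...]. A call has 1 to 20 rows; each row shifts and turns the commanded pose from where the row before left it, along the tool's axes as they then stand; what a row does not reach is not made up. A row lasts 1/10 s, in which the tool goes at most 50 mm and 8.59 degrees, less where a joint would pass 70% of its speed; a pose out of reach is approached as far as the arm can. A call with a gripper value outside its range is refused whole. The fingers move at their own pace and stop on an object; the grip force is fixed at half the most. Time passes only in rows, so rows that do not move let the fingers close. It gives the time, the measured TCP pose, the force, the opening and the grip force at its end, in the units of the state.
- bot.read_state(): the state, without advancing time (a new reading comes with each control period).
- viewer.get_image(name): name is "scene" or "top"; returns the picture (480x640x3 uint8, blue, green, red); there is no depth.
- viewer.get_calibration(name): a dict with "intrinsics" (3x3 intrinsics, pixels), "rvec" (rotation vector, rad) and "tvec" (3), from world to camera coordinates, as OpenCV has them. Camera axes: x right, y down, z forward; pixel columns grow to the right and rows downward; lengths in m; the calibration is good to about 2 mm. A picture is of the moment at which its call begins. get_calibration takes no time and is no camera call.
- bot.finish_job(): hands the job in; it is judged then, once.
The state is a dict: "time_s": time; "joint_pos": joint angles; "joint_vel": joint speeds; "tau": joint torques, N m; "position": TCP position; "orientation": TCP orientation; "force": force on the tool from outside, world axes, zero at the start; "torque": the same for the moment, N m; "opening": finger opening in m; "grasp_force": force on a finger pad.
Only numpy, scipy, OpenCV 4.12 (cv2) and the standard library are available. Lean on these libraries where they do the work, as an engineer would, in place of code of your own. Each camera call takes 0.05 s, during which the arm holds its last target. There are 200 camera calls.

### The job

Pack the blue box and the orange box into the open carton with the black tin that is already in it, so that all three stand upright on the carton's floor at once. They only fit one behind the other along the carton, so leave room for the second box when you place the first. Set the boxes down, do not drop them; the green and white boxes are not for this carton.

Things in the scene. Friction and masses are not known exactly. Their poses are not given: they have to be found in the camera images.
- carton_floor (a point): Centre of the inner floor's upper face of the open, shallow brown cardboard carton, which stays where it stands (it does not slide). Inside it is 300 mm along x (long axis) and 88 mm along y; walls 5 mm thick, floor 5 mm thick, rim 35 mm above the table (30 mm above this point). Position and yaw vary a little; x points roughly away from the robot. The black tin stands at the -x end (near the robot), the rest is empty.
- blue_box_centre (a point): Centre (half-way up) of the blue box with white band and white picture panels: 110 mm along x, 55 mm along y, 105 mm high. Stands upright, z up, among a green (120 mm long) and a white-and-grey box that are bystanders; any of the four may stand at any of their places. Rigid, about 0.2 kg. Too long to go crosswise in the carton. Grip it across the 55 mm width, in the upper half, so that the fingers stay above the carton's rim.
- orange_box_centre (a point): Centre (half-way up) of the orange box with white band and white picture panels: 95 mm along x, 55 mm along y, 95 mm high. Stands upright, z up, among a green (120 mm long) and a white-and-grey box that are bystanders; any of the four may stand at any of their places. Rigid, about 0.2 kg. Too long to go crosswise in the carton. Grip it across the 55 mm width, in the upper half, so that the fingers stay above the carton's rim.
- tin_centre (a point): Centre (half-way up) of the black tin with steel lid that already stands in the carton near its -x end: 50 mm along x, 75 mm along y, 70 mm high, upright, about 0.3 kg, loose. From its +x side to the carton's +x wall about 240 mm are free. It may be nudged along the carton but stays in it, upright.
There are look-alikes about, which are no part of the job. What is meant by the part that bears tin_centre is not pink or yellow, and is the smaller of those in its own colour.

How it is judged:
By the outcome, as a careful person would: the job done as asked, in the order asked, and still so for the second after the job is handed in, with the robot touching nothing.
It also fails if it takes over 54 s, if anything falls off the work surface, if the arm or the gripper's body presses on something with over 40 N, if the wrist force passes 120 N, or if a joint passes its speed limit or range.

## Working session

There is one attempt and no reset: what is moved stays moved. The work goes in short steps, Python scripts to look and compute and a tool call to move; the robot and the scene stay as the last step left them, time stands still between calls to the robot, and variables do not carry over. Pictures are saved under pics/ and viewed, at most 10 in all, crops included, and the job is handed in when it is done.

Besides the shell and the picture viewer there is one more tool, called after "Request:" as a command line: name --pt "numbers of a row" for each row, then --argument value for the rest. arm_command: Moves the arm, as the interface text tells. Its arguments: {"type":"object","properties":{"motion":{"type":"array"}},"required":["motion"]}

```bash
mkdir -p pics
python3 - <<'E'
from workcell import bot, viewer
import cv2,numpy as np
for n in("scene","top"):
    cv2.imwrite(f"pics/{n}0.png",viewer.get_image(n))
    c=viewer.get_calibration(n);print(n,c)
s=bot.read_state();print(s["time_s"],s["position"],s["orientation"],s["opening"])
E
```

```text
scene {'intrinsics': array([[623.80696328,   0.        , 316.2685486 ],
       [  0.        , 623.80696328, 237.21849047],
       [  0.        ,   0.        ,   1.        ]]), 'rvec': array([ 2.31280903,  0.57459363, -0.219805  ]), 'tvec': array([-0.46752024, -0.07225426,  1.32549653])}
top {'intrinsics': array([[440.89420772,   0.        , 321.84962049],
       [  0.        , 440.89420772, 235.66363368],
       [  0.        ,   0.        ,   1.        ]]), 'rvec': array([ 2.1703826 , -2.13300713,  0.06656186]), 'tvec': array([0.06853082, 0.47162978, 0.78950906])}
0.1 [0.20312833 0.51057665 0.2525721 ] [[-9.29114956e-01  3.69790191e-01 -7.82816921e-04]
 [ 3.69790959e-01  9.29113933e-01 -1.39463928e-03]
 [ 2.11602182e-04 -1.58525884e-03 -9.99998721e-01]] 0.08550621397970175
```

View pics/top0.png

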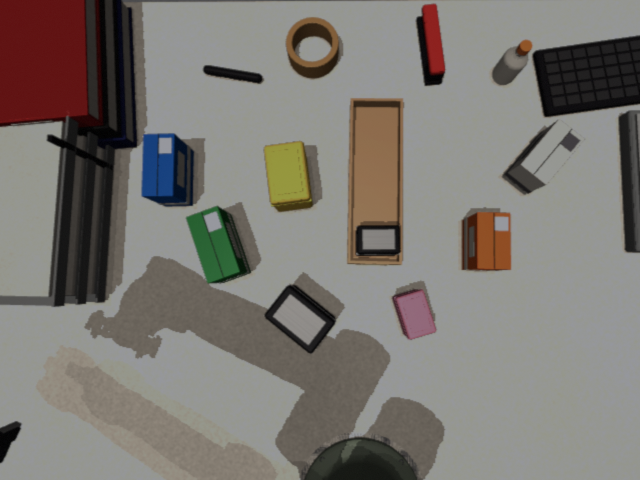

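View pics/scene0.png

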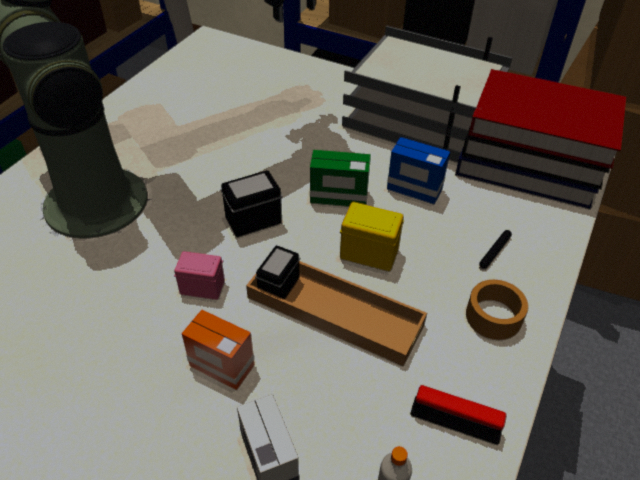

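The top view shows the carton at about (376,180), with the small black tin at its near end (378,240). The blue box is at (167,168) beside the trays, the orange one at (487,240) and green at (218,245). I'll enlarge these to get the corners.

Run:
```python
import cv2,numpy as np
a=cv2.imread("pics/top0.png");b=cv2.imread("pics/scene0.png")
def c(i,x,y,w,h,s):return cv2.resize(i[y:y+h,x:x+w],None,fx=s,fy=s,interpolation=cv2.INTER_CUBIC)
L=np.vstack([c(a,135,125,66,66+24,4)[:, :264], ])
m=np.zeros((600,800,3),np.uint8)
def put(i,x,y):m[y:y+i.shape[0],x:x+i.shape[1]]=i
put(c(a,135,125,70,90,4),0,0)      # blue 
put(c(a,455,200,70,80,4),280,0)    # orange
put(c(a,340,90,70,180,3.3333)[:600],565,0)
put(c(b,170,300,100,90,2.75),280,330)
put(c(b,380,130,80,80,3.4)[:240,:280],0,362) if 0 else put(c(b,380,130,80,70,3.4),0,361)
cv2.imwrite("pics/m.png",m)
```

```text
(no output)
```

View pics/m.png

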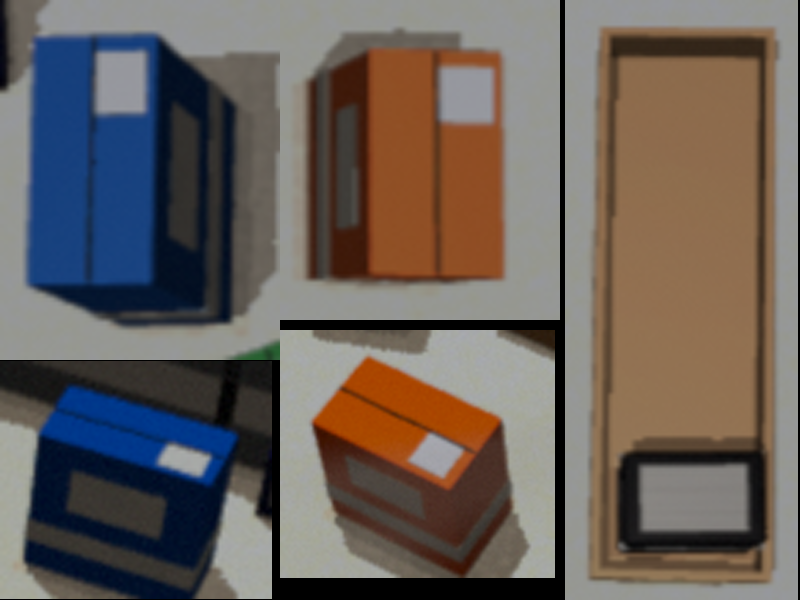

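Enlarged, the blue top face has corners near (144,134), (174,134), (173,196) and (142,196). Orange's are near (477,212), (510,213), (511,269) and (477,269). The carton rim runs from (351,98) to (403,263).

```bash
cat > h.py <<'E'
import numpy as np,cv2
from workcell import bot,viewer
def ray(n,uv,z):
    c=viewer.get_calibration(n);R=cv2.Rodrigues(c["rvec"])[0];K=c["intrinsics"]
    o=-R.T@np.ravel(c["tvec"]);uv=np.atleast_2d(uv).astype(float)
    d=(R.T@np.linalg.inv(K)@np.c_[uv,np.ones(len(uv))].T).T
    return o+d*((z-o[2])/d[:,2])[:,None]
E
python3 - <<'E'
from h import *
def f(name,p,off,s,z):
    p=(np.array(p)+.5)/s-.5+off
    w=ray("top",p,z)[:,:2]; c=w.mean(0)
    ax=(w[0]+w[1]-w[2]-w[3]); # far minus near
    lat=(w[0]+w[3]-w[1]-w[2])
    print(name,c.round(4),"yaw deg",np.degrees(np.arctan2(ax[1],ax[0])).round(2),"lat yaw",np.degrees(np.arctan2(-lat[0],lat[1])).round(2),"L",np.linalg.norm(ax)/2,"W",np.linalg.norm(lat)/2)
f("blue",[(35,37),(157,36),(153,285),(29,283)],(135,125),4,.105)
f("orange",[(89,50),(221,51),(223,277),(89,275)],(455,200),4,.095)
f("carton",[(36,29),(211,30),(206,578),(25,579)],(340,90),10/3,.035)
f("tin",[(57,452),(200,452),(200,547),(54,549)],(340,90),10/3,.07)
print(ray("top",[(115,140),(160,140),(230,205),(190,215)],.1)[:,:2])
s=bot.read_state();print(s["position"],s["joint_pos"])
E
```

```text
blue [0.5808 0.3574] yaw deg 2.12 lat yaw 0.31 L 0.10855371283982107 W 0.0535945287351944
orange [ 0.4601 -0.2115] yaw deg -0.85 lat yaw 0.25 L 0.09408839516432752 W 0.054470869473340226
carton [ 0.5751 -0.0204] yaw deg -0.41 lat yaw 0.59 L 0.30845311959246136 W 0.09783309727974866
tin [ 0.4605 -0.0225] yaw deg -0.51 lat yaw 1.3 L 0.05018574874458957 W 0.07490323528182168
[[0.62502087 0.43817769]
 [0.62558888 0.3584674 ]
 [0.51286322 0.23114289]
 [0.49474742 0.29916705]]
[0.20312833 0.51057665 0.2525721 ] [ 1.05780994e+00  3.26880725e-01 -1.93489296e-01  1.05202562e+00
 -2.40817463e-06  1.43659381e+00]
```

Request:
arm_command --pt "0 0 -0.095 0 0 0 8.5" --pt "0 0 -0.095 0 0 0 8.5" --pt "0 0 -0.095 0 0 0 8.5" --pt "0 0 -0.095 0 0 0 8.5" --pt "0 0 0 0 -3 0 8.5" --pt "0 0 0 0 -4 0 8.5" --pt "0 0 0 0 -4 0 8.5" --pt "0 0 0 0 -4 0 8.5" --pt "0 0 0 -3 0 0 8.5" --pt "0 0 0 -4 0 0 8.5" --pt "0 0 0 -4 0 0 8.5" --pt "0 0 0 -4 0 0 8.5" --pt "0 0 0 -4 0 0 8.5" --pt "0 0 0 -4 0 0 8.5" --pt "0 0 0 -4 0 0 8.5" --pt "0 0 0 -4 0 0 8.5" --pt "0 0 0 -4 0 0 8.5" --pt "0 0 0 -2.5 0 0 8.5" --pt "0 0 0 0 0 0 8.5" --pt "0 0 0 0 0 0 8.5"

```text
time_s: 2.1
position: [0.5783, 0.3611, 0.2521]
orientation: [[-1.0, -0.001, -0.002], [-0.001, 1.0, -0.001], [0.002, -0.001, -1.0]]
force: [-0.5, 0.0, -0.3]
opening: 0.0849
grasp_force: 0.0
```

Run:
```python
from h import *
for n in("scene","top"): cv2.imwrite(f"pics/{n}1.png",viewer.get_image(n))
s=bot.read_state();print(s["time_s"],s["position"],s["orientation"].round(4),s["force"],s["joint_pos"])
```

```text
2.2 [0.57741664 0.36154086 0.2529745 ] [[-1.0e+00 -1.8e-03 -1.3e-03]
 [-1.8e-03  1.0e+00 -4.0e-04]
 [ 1.3e-03 -4.0e-04 -1.0e+00]] [-0.44626448  0.50425342 -0.84937276] [4.51078877e-01 5.79854780e-01 2.06583412e-01 1.19889477e+00
 2.18166842e-04 4.49290920e-01]
```

View pics/scene1.png

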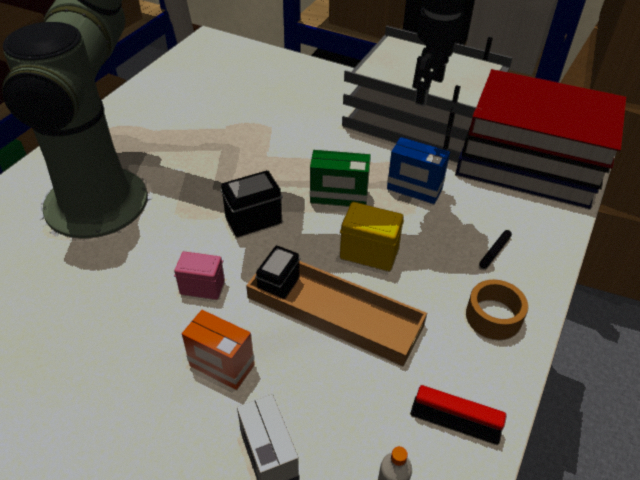

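The gripper hangs over the blue box at about (425,95) in the scene view, clear of the tray post. Next: descend and grip.

Request:
arm_command --pt "0 0 -0.02 -0.3 -0.4 0 8.5" --pt "0 0 0 0 0 2 8.5" --pt "0 0 0 0 0 3 8.5" --pt "0 0 0 0 0 3 8.5" --pt "0 0 0 0 0 2.5 8.5" --pt "0 0 0 0 0 2 8.5" --pt "0 0 0 0 0 2 8.5" --pt "0 0 0 0 0 1.5 8.5" --pt "0 0 0 0 0 1 8.5" --pt "0 0 0 0 0 0 8.5" --pt "0 0 0 0 0 0 5" --pt "0 0 0 0 0 0 5" --pt "0 0 0 0 0 0 5" --pt "0 0 0 0 0 0 5" --pt "0 0 0 0 0 0 5" --pt "0 0 0 0 0 0 5"

```text
time_s: 3.8
position: [0.5826, 0.3581, 0.0848]
orientation: [[-1.0, -0.021, 0.003], [-0.021, 1.0, 0.001], [-0.003, 0.001, -1.0]]
force: [-0.0, 0.8, 5.6]
opening: 0.0547
grasp_force: 64.4
```

Request:
arm_command --pt "0 0 0 0 0 -1 5" --pt "0 0 0 0 0 -2.5 5" --pt "0 0 0 0 0 -3 5" --pt "0 0 0 0 0 -3 5" --pt "0 0 0 0 0 -2.5 5" --pt "0 0 0.02 0 0 -2 5" --pt "0 0 0 -0.5 -2 0 5" --pt "0 0 0 -0.5 -3 0 5" --pt "0 0 0 -1 -3.5 0 5" --pt "0 0 0 -1 -3.5 0 5" --pt "0 0 0 -1 -3.5 0 5" --pt "0 0 0 -1 -3.5 0 5" --pt "0 0 0 -1 -3.5 0 5" --pt "0 0 0 -1 -3.5 0 5" --pt "0 0 0 -0.5 -3.5 0 5" --pt "0 0 0 -0.5 -3.5 0 5" --pt "0 0 0 0 -3 0 5" --pt "0 0 0 0 -1.9 0 5" --pt "0 0 0 0 0 0 5" --pt "0 0 0 0 0 0 5"

```text
time_s: 5.8
position: [0.6616, -0.0212, 0.2231]
orientation: [[-1.0, -0.001, -0.001], [-0.001, 1.0, 0.001], [0.001, 0.001, -1.0]]
force: [0.1, 0.6, -2.9]
opening: 0.0544
grasp_force: 64.1
```

Run:
```python
from h import *
a,b=[viewer.get_image(n) for n in("scene","top")]
m=np.hstack([cv2.resize(a[150:400,200:480],None,fx=1.5,fy=1.5)[:375,:400],cv2.resize(b[60:310,260:510],(375,375))]);cv2.imwrite("pics/p2.png",m)
s=bot.read_state();print(s["time_s"],s["position"],s["orientation"].round(4),s["force"],s["grasp_force"])
```

```text
5.9 [ 0.66176162 -0.02016286  0.22320243] [[-1.0e+00 -2.6e-03 -6.0e-04]
 [-2.6e-03  1.0e+00  6.0e-04]
 [ 6.0e-04  6.0e-04 -1.0e+00]] [-0.49315523 -0.00344747 -2.83621098] 64.13201808929443
```

View pics/p2.png

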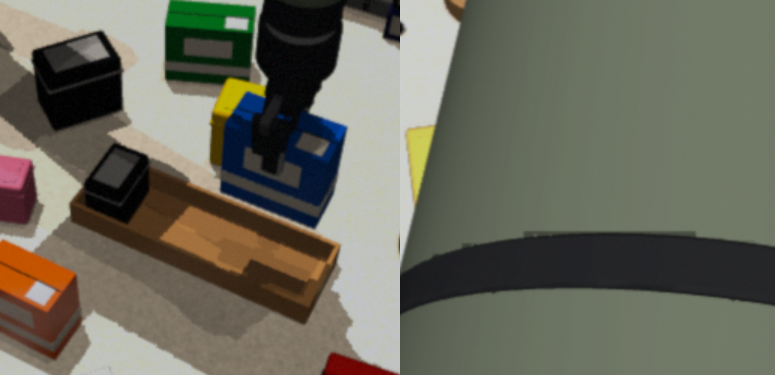

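The blue box is held upright above the far half of the carton in the scene crop, with its bottom near (270,210). The arm hides the top view. I'll lower it until it's just above the floor.

Request:
arm_command --pt "0 0 0 0 0 1.5 5" --pt "0 0 0 0 0 2.5 5" --pt "0 0 0 0 0 2.5 5" --pt "0 0 0 0 0 2 5" --pt "0 0 0 0 0 2 5" --pt "0 0 0 0 0 1.3 5" --pt "0 0 0 0 0 0.7 5" --pt "0 0 0 0 0 0.3 5" --pt "0 0 0 0 0 0 5" --pt "0 0 0 0 0 0 5"

```text
time_s: 6.9
position: [0.6627, -0.0214, 0.0963]
orientation: [[-1.0, -0.001, 0.002], [-0.001, 1.0, -0.0], [-0.002, -0.0, -1.0]]
force: [0.4, -0.4, -2.4]
opening: 0.0548
grasp_force: 64.1
```

Request:
arm_command --pt "0 0 0 0 0 0.2 5" --pt "0 0 0 0 0 0.1 5" --pt "0 0 0 0 0 0 5"

```text
time_s: 7.2
position: [0.662, -0.0215, 0.0924]
orientation: [[-1.0, -0.001, 0.0], [-0.001, 1.0, -0.0], [-0.0, -0.0, -1.0]]
force: [0.1, -0.7, -2.3]
opening: 0.0548
grasp_force: 64.1
```

Request:
arm_command --pt "0 0 0 0 0 0.1 5" --pt "0 0 0 0 0 0.1 5" --pt "0 0 0 0 0 0 5"

```text
time_s: 7.5
position: [0.6619, -0.0214, 0.0901]
orientation: [[-1.0, -0.001, -0.0], [-0.001, 1.0, 0.0], [0.0, 0.0, -1.0]]
force: [-0.7, -0.8, -1.1]
opening: 0.0544
grasp_force: 64.1
```

Request:
arm_command --pt "0 0 0 0 0 0.1 5" --pt "0 0 0 0 0 0 5"

```text
time_s: 7.7
position: [0.662, -0.0214, 0.0898]
orientation: [[-1.0, -0.001, 0.0], [-0.001, 1.0, -0.0], [-0.0, -0.0, -1.0]]
force: [-3.0, 0.7, 1.7]
opening: 0.0543
grasp_force: 64.4
```

Request:
arm_command --pt "0 0 0 0 0 0 7" --pt "0 0 0 0 0 0 8.5" --pt "0 0 0 0 0 0 8.5" --pt "0 0 0 0 0 0 8.5" --pt "0 0 0 0 0 -1 8.5" --pt "0 0 0 0 0 -2 8.5" --pt "0 0 0 0 0 -3 8.5" --pt "0 0 0 0 0 -4 8.5" --pt "0 0 0 0 0 -4 8.5" --pt "0 0 0 1.2 -1 0 8.5" --pt "0 0 0 2.5 -2.5 0 8.5" --pt "0 0 0 3 -3 0 8.5" --pt "0 0 0 3 -3 0 8.5" --pt "0 0 0 3 -3 0 8.5" --pt "0 0 0 3 -3 0 8.5" --pt "0 0 0 2.5 -2.5 0 8.5" --pt "0 0 0 2 -1 0 8.5" --pt "0 0 0 0 0 0 8.5" --pt "0 0 0 0 0 0 8.5"

```text
time_s: 9.6
position: [0.4606, -0.212, 0.2301]
orientation: [[-1.0, -0.0, 0.002], [-0.0, 1.0, -0.0], [-0.002, -0.0, -1.0]]
force: [-0.3, -0.2, -0.4]
opening: 0.0851
grasp_force: 0.0
```

Run:
```python
from h import *
a,b=[viewer.get_image(n) for n in("scene","top")]
m=np.hstack([cv2.resize(a[150:400,150:430],None,fx=1.5,fy=1.5)[:375,:400],cv2.resize(b[80:330,260:527],(400,375))]);cv2.imwrite("pics/p3.png",m)
s=bot.read_state();print(s["time_s"],s["position"],s["orientation"].round(4),s["force"],s["grasp_force"])
```

```text
9.7 [ 0.46119123 -0.21141056  0.2297802 ] [[-1.0e+00 -2.0e-03  1.2e-03]
 [-2.0e-03  1.0e+00 -4.0e-04]
 [-1.2e-03 -4.0e-04 -1.0e+00]] [ 0.03642775 -0.53597741 -0.68779868] 0.0
```

View pics/p3.png

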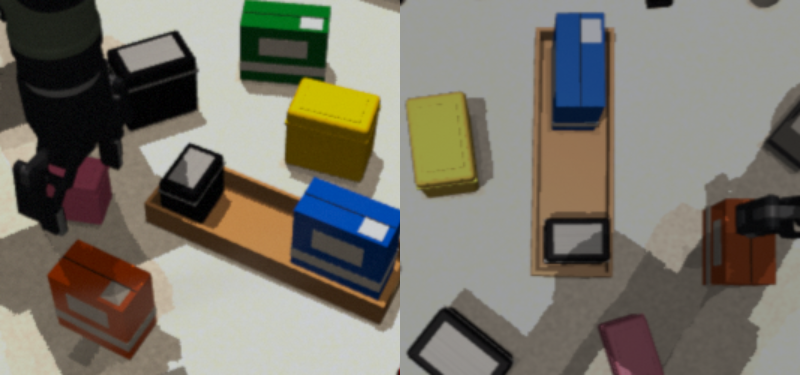

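The blue box stands upright at the far end of the carton (580,70 in the crop), and the tin hasn't moved. The gripper is over the orange box, so I'll grip it now.

Request:
arm_command --pt "0 0 0 0 0 1.5 8.5" --pt "0 0 0 0 0 2.5 8.5" --pt "0 0 0 0 0 2.5 8.5" --pt "0 0 0 0 0 2.5 8.5" --pt "0 0 0 0 0 2.5 8.5" --pt "0 0 0 0 0 2 8.5" --pt "0 0 0 0 0 1.3 8.5" --pt "0 0 0 0 0 0.6 8.5" --pt "0 0 0 0 0 0 8.5" --pt "0 0 0 0 0 0 4.5" --pt "0 0 0 0 0 0 4.5" --pt "0 0 0 0 0 0 4.5" --pt "0 0 0 0 0 0 4.5" --pt "0 0 0 0 0 0 4.5" --pt "0 0 0 0 0 0 4.5"

```text
time_s: 11.2
position: [0.4611, -0.2119, 0.0764]
orientation: [[-1.0, -0.001, 0.002], [-0.001, 1.0, -0.0], [-0.002, -0.0, -1.0]]
force: [-0.2, 2.1, 6.2]
opening: 0.0545
grasp_force: 64.0
```

Run:
```python
from h import *
g=lambda x,y:(260+(x-400+.5)/1.498-.5,80+(y+.5)/1.5-.5)
print("blue near bottom",ray("top",[g(553,128),g(601,130)],.005))
print("blue near top",ray("top",[g(555,119),g(603,122)],.11))
print("blue far top",ray("top",[g(557,13),g(605,15)],.11))
print("tin far top",ray("top",[g(546,219),g(609,219)],.075))
print("carton",ray("top",[g(537,29),g(615,29),g(532,275),g(612,275)],.035))
```

```text
blue near bottom [[ 0.60938157  0.00314449  0.005     ]
 [ 0.6073502  -0.05795948  0.005     ]]
blue near top [[ 0.59183028  0.00630115  0.11      ]
 [ 0.58888268 -0.04713524  0.11      ]]
blue far top [[ 0.71505554  0.00524488  0.11      ]
 [ 0.71283362 -0.04906596  0.11      ]]
tin far top [[ 0.48342032  0.01364953  0.075     ]
 [ 0.48448062 -0.05875277  0.075     ]]
carton [[ 0.72786697  0.02594685  0.035     ]
 [ 0.7282016  -0.07124351  0.035     ]
 [ 0.42009833  0.02810822  0.035     ]
 [ 0.4218098  -0.0679122   0.035     ]]
```

Request:
arm_command --pt "0 0 0 0 0 -1 4.5" --pt "0 0 0 0 0 -2.5 4.5" --pt "0 0 0 0 0 -3 4.5" --pt "0 0 0 0 0 -3 4.5" --pt "0 0 0 0 0 -2.5 4.5" --pt "0 0 0 0 0 -2 4.5" --pt "0 0 0 -0.6 1.1 0 4.5" --pt "0 0 0 -1 2.5 0 4.5" --pt "0 0 0 -1.5 3 0 4.5" --pt "0 0 0 -1.5 3 0 4.5" --pt "0 0 0 -1.5 3 0 4.5" --pt "0 0 0 -1.5 3 0 4.5" --pt "0 0 0 -1 2.5 0 4.5" --pt "0 0 0 0 1 0 4.5" --pt "0 0 0 0 0 0 4.5" --pt "0 0 0 0 0 0 4.5"

```text
time_s: 12.8
position: [0.5452, -0.0207, 0.2146]
orientation: [[-1.0, -0.001, -0.002], [-0.001, 1.0, -0.0], [0.002, -0.0, -1.0]]
force: [-0.2, -1.1, -3.0]
opening: 0.0543
grasp_force: 64.3
```

Run:
```python
from h import *
a=viewer.get_image("scene")
cv2.imwrite("pics/p4.png",cv2.resize(a[150:400,200:480],None,fx=2,fy=2))
s=bot.read_state();print(s["time_s"],s["position"],s["orientation"].round(4),s["force"],s["grasp_force"])
```

```text
12.85 [ 0.54534079 -0.02121294  0.2147987 ] [[-1.0e+00 -3.0e-04 -1.2e-03]
 [-3.0e-04  1.0e+00 -4.0e-04]
 [ 1.2e-03 -4.0e-04 -1.0e+00]] [ 0.72947582 -0.45258966 -2.89106667] 64.25454139709473
```

View pics/p4.png

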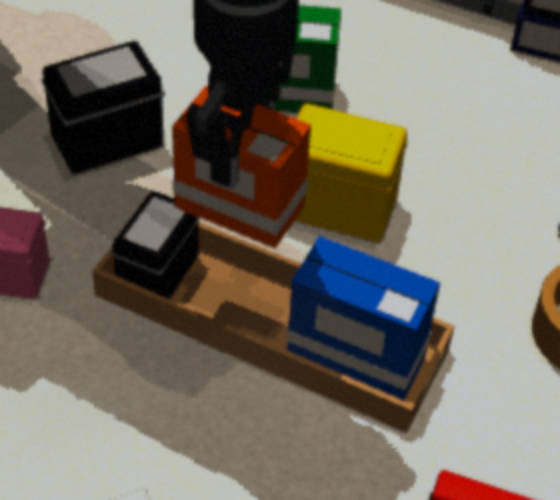

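Orange (240,170) is held upright over the gap between the tin (155,245) and blue (365,315). Lowering it now.

Request:
arm_command --pt "0 0 0 0 0 1.5 4.5" --pt "0 0 0 0 0 2.5 4.5" --pt "0 0 0 0 0 2.5 4.5" --pt "0 0 0 0 0 2 4.5" --pt "0 0 0 0 0 2 4.5" --pt "0 0 0 0 0 1.3 4.5" --pt "0 0 0 0 0 0.7 4.5" --pt "0 0 0 0 0 0.3 4.5" --pt "0 0 0 0 0 0.2 4.5" --pt "0 0 0 0 0 0.1 4.5" --pt "0 0 0 0 0 0 4.5"

```text
time_s: 13.95
position: [0.5465, -0.0206, 0.0848]
orientation: [[-1.0, -0.001, 0.001], [-0.001, 1.0, -0.0], [-0.001, -0.0, -1.0]]
force: [1.2, 0.5, -2.6]
opening: 0.0546
grasp_force: 64.4
```

Request:
arm_command --pt "0 0 0 0 0 0.1 4.5" --pt "0 0 0 0 0 0.1 4.5" --pt "0 0 0 0 0 0 4.5"

```text
time_s: 14.25
position: [0.546, -0.0205, 0.0823]
orientation: [[-1.0, -0.001, 0.0], [-0.001, 1.0, -0.0], [-0.0, -0.0, -1.0]]
force: [-0.7, 0.5, -3.2]
opening: 0.0544
grasp_force: 64.4
```

Request:
arm_command --pt "0 0 0 0 0 0.1 4.5" --pt "0 0 0 0 0 0 4.5"

```text
time_s: 14.45
position: [0.5461, -0.0205, 0.0814]
orientation: [[-1.0, -0.001, 0.0], [-0.001, 1.0, -0.0], [-0.0, -0.0, -1.0]]
force: [-0.7, 1.4, -1.4]
opening: 0.0546
grasp_force: 64.4
```

Request:
arm_command --pt "0 0 0 0 0 0.05 4.5" --pt "0 0 0 0 0 0 4.5"

```text
time_s: 14.65
position: [0.5461, -0.0205, 0.0814]
orientation: [[-1.0, -0.001, 0.0], [-0.001, 1.0, -0.0], [-0.0, -0.0, -1.0]]
force: [-2.5, 0.7, 4.7]
opening: 0.0546
grasp_force: 65.1
```

Orange is on the floor: the upward force has risen. Next: release, lift and move clear.

Request:
arm_command --pt "0 0 0 0 0 0 7" --pt "0 0 0 0 0 0 8.5" --pt "0 0 0 0 0 0 8.5" --pt "0 0 0 0 0 0 8.5" --pt "0 0 0 0 0 -1 8.5" --pt "0 0 0 0 0 -2 8.5" --pt "0 0 0 0 0 -3 8.5" --pt "0 0 0 0 0 -4 8.5" --pt "0 0 0 0 0 -4 8.5" --pt "0 0 0 0.6 -1 0 8.5" --pt "0 0 0 1 -3 0 8.5" --pt "0 0 0 1 -4 0 8.5" --pt "0 0 0 1 -4 0 8.5" --pt "0 0 0 1 -4 0 8.5" --pt "0 0 0 0.5 -3 0 8.5" --pt "0 0 0 0 0 0 8.5" --pt "0 0 0 0 0 0 8.5"

```text
time_s: 16.35
position: [0.4947, -0.2111, 0.2207]
orientation: [[-1.0, 0.001, -0.0], [0.001, 1.0, 0.001], [0.0, 0.001, -1.0]]
force: [0.5, 0.6, 0.5]
opening: 0.0849
grasp_force: 0.0
```

Run:
```python
from h import *
a,b=[viewer.get_image(n) for n in("scene","top")]
m=np.hstack([cv2.resize(a[150:400,200:467],(400,375)),cv2.resize(b[80:330,260:527],(400,375))]);cv2.imwrite("pics/p5.png",m)
s=bot.read_state();print(s["time_s"],s["position"],s["force"])
```

```text
16.45 [ 0.49509451 -0.20987508  0.22070991] [-0.66308135 -0.07639609 -0.13722348]
```

View pics/p5.png

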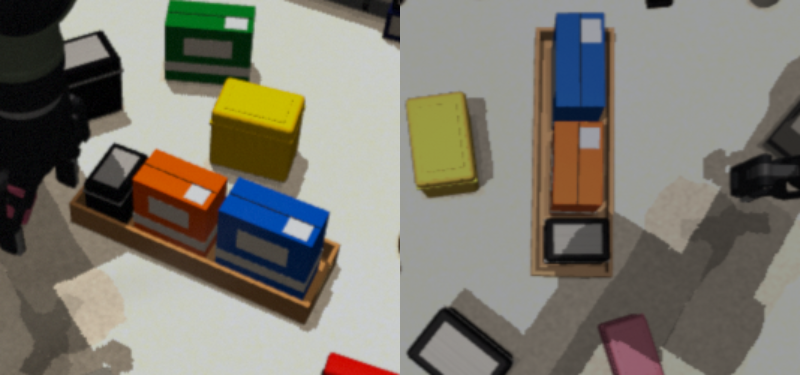

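The tin (118,180), orange (180,205) and blue (270,240) all stand upright in the carton, and the gripper touches nothing. I'll hand the job in.

```bash
python3 -c "
from workcell import bot
print(bot.finish_job())"
```

```text
the job is handed in; nothing more can be done
None
```

The blue and orange boxes stand upright in the carton with the black tin, the gripper is clear of everything, and I handed the job in at about 16.5 s; no verdict came back.

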